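Close the compaction-table moulds with sound lids and lock

ROBOT

A 6-joint arm with a two-finger parallel gripper is mounted at the origin on a cart in front of the work surface, level with it; the furniture and walls round the work are solid. World frame = base frame: x ahead of the robot, y to its left, z up, the work surface at z = 0. Lengths are in m, angles in rad, forces in N, time in s.
With the tool pointing down it reaches from about 0.325 to 0.775 m from the base axis. Payload 9.3 kg.
Tool frame: the origin (TCP) lies on the centre line of the jaws, within the pads' length; the fingertips stand 25 mm ahead of it and the grasp point (between the pads) lies 6 mm ahead of it; z points along the fingers, y is the line along which they close (so a half turn about z gives the same grasp; the last joint's range is limited). The gripper opens to 85 mm and grips with 20 to 120 N. Pads are 22 mm wide; open, the fingers measure 114 mm over their backs; the gripper's body (76 mm by 85 mm) begins 54 mm behind the grasp point. The pads swing forward as they close: fully open they stand 13 mm farther back than shut.
Start: joints at [1.161, 0.259, 0.021, 1.334, 0, 1.418], TCP at [0.14, 0.532, 0.256] pointing down, gripper open.
Joint ranges: [-3.04, 3.04], [-0.91, 1.82], [-1.04, 1.36], [-1.92, 1.95], [-1.52, 1.45], [-3.14, 3.14]. Speed limits (rad/s): [2.22, 2.22, 2.79, 3.14, 3.14, 3.14].

INTERFACE

Orientations are given as a unit quaternion [x, y, z, w].
In Python, from workcell import bot gives the robot as it stands. The module is installed in compiled form; this text tells all that it offers.
- The arm moves only by the tool carry_out, never from a script. Its arguments are lists of equal length, an entry for each row: "offset": the shift along the tool's x, y, z in mm, a list of three; "twist": the turn, a rotation vector about the tool's x, y, z in rad, a list of three. A call has 1 to 20 rows; each row is the pose to reach, as a shift and turn from the pose commanded when the call began, along the tool's axes at that moment; what a row does not reach only later rows make up. A row lasts 1/12 s, in which the tool goes at most 41.7 mm and 7.16 degrees, less where a joint would pass 70% of its speed; a pose out of reach is approached as far as the arm can. A call with a gripper value outside its range is refused whole. "fingers" is the closure in counts, from 0 (fully open) to 255 (shut), set as the call begins (left out, the last holds). The fingers move at their own pace and stop on an object; "force" is the grip in N (left out, the last holds). Time passes only in rows, so rows that repeat a pose let the fingers close. It gives the time, the measured TCP pose, the force, the opening and the grip force at its end, in the units of the state.
- bot.sense(): the state, without advancing time (a new reading comes with each control period).
- bot.snapshot(name): name is "side" or "top" or "wrist"; returns a dict with "img" (400x640x3 uint8, blue, green, red), "intrinsics" (3x3 intrinsics, pixels), "position" and "orientation" of the camera in the world. Camera axes: x right, y up, looking along -z (the intrinsics and any distortion apply to the point x, -y, -z); pixel columns grow to the right and rows downward; lengths in m; the calibration is good to about 2 mm. A picture is of the moment at which its call begins. There is no depth.
- bot.sign_off(): hands the job in; it is judged then, once.
The state is a dict: "t": time; "joint_pos": joint angles; "qvel": joint speeds; "effort": joint torques, N m; "ee_pos": TCP position; "ee_rot": TCP orientation; "ft_force": force on the tool from outside, world axes, zero at the start; "ft_torque": the same for the moment, N m; "grip_width": finger opening in m; "grasp_force": force on a finger pad.
Only numpy, scipy, OpenCV 4.12 (cv2) and the standard library are available. Lean on these libraries where they do the work, as an engineer would, in place of code of your own. Each camera call takes 0.05 s, during which the arm holds its last target. There are 200 camera calls.

TASK

First release the compaction table by swinging its red lock lever all the way over toward the robot. Then close the moulds on the compaction table: lower every sound lid fully home over a mould's central tie rod and its locating pin, one lid to a mould (any mould; one may be left open if there are only two sound lids), and lay every broken lid, snapped or chipped, flat in the red scrap tray. When all lids are dealt with, lock the table by pushing the lever all the way back over, away from the robot; leave the stopwatch and the rubber bulb where they are.

Things in the scene. Friction and masses are not known exactly. Their poses are not given: they have to be found in the camera images.
- lid_a: Sound mould lid, flat on the worktop at the start: aluminium plate 96 (x) x 64 (y) x 10 mm; blue hub block in its middle, 34 (x) x 30 (y) mm, top 40 mm above the underside, best gripped across its 30 mm; 17 mm bore through hub and plate, 11 mm hole through the plate 36 mm from the bore along +x. 0.2 to 0.4 kg. Origin: underside, on the bore axis. May be absent. 
- lid_b: Sound mould lid, flat on the worktop at the start: aluminium plate 96 (x) x 64 (y) x 10 mm; blue hub block in its middle, 34 (x) x 30 (y) mm, top 40 mm above the underside, best gripped across its 30 mm; 17 mm bore through hub and plate, 11 mm hole through the plate 36 mm from the bore along +x. 0.2 to 0.4 kg. Origin: underside, on the bore axis. May be absent. 
- lid_c: Sound mould lid, flat on the worktop at the start: aluminium plate 96 (x) x 64 (y) x 10 mm; blue hub block in its middle, 34 (x) x 30 (y) mm, top 40 mm above the underside, best gripped across its 30 mm; 17 mm bore through hub and plate, 11 mm hole through the plate 36 mm from the bore along +x. 0.2 to 0.4 kg. Origin: underside, on the bore axis. May be absent. 
- lid_snapped: Broken lid, snapped: as lid_a in all sizes (same hub, bore and origin, 10 mm plate), but the plate is broken off beside the hub on its +x side, 20 to 25 mm from the bore axis, so the 11 mm hole is gone. May be absent. 
- lid_chipped: Broken lid, chipped: as lid_a in all sizes (same hub, bore, hole and origin), but the plate's -x, +y corner (at the end away from the 11 mm hole) is missing, about 28 mm (x) by 32 mm (y). May be absent. 
- seat_1 (a point): Mould 1 of 3: point on its tie-rod axis at rim height, 40 mm above the worktop; a fitted lid's origin lies here, its x along this x. Steel tie rod, 14 mm thick, ends 44 mm above here (8 mm taper); brass locating pin, 8 mm thick, ends 24 mm above here (5 mm taper), 36 mm off along +x. Moulds stand 115 mm apart in a row along y, mould 3 next to the lever.
- seat_2 (a point): Mould 2 of 3: point on its tie-rod axis at rim height, 40 mm above the worktop; a fitted lid's origin lies here, its x along this x. Steel tie rod, 14 mm thick, ends 44 mm above here (8 mm taper); brass locating pin, 8 mm thick, ends 24 mm above here (5 mm taper), 36 mm off along +x. Moulds stand 115 mm apart in a row along y, mould 3 next to the lever.
- seat_3 (a point): Mould 3 of 3: point on its tie-rod axis at rim height, 40 mm above the worktop; a fitted lid's origin lies here, its x along this x. Steel tie rod, 14 mm thick, ends 44 mm above here (8 mm taper); brass locating pin, 8 mm thick, ends 24 mm above here (5 mm taper), 36 mm off along +x. Moulds stand 115 mm apart in a row along y, mould 3 next to the lever.
- compaction_table: The green fixed slab, 130 mm (x) by 400 mm (y) by 16 mm, that carries the three moulds and the lever. Origin: at worktop level under the middle mould's tie rod; x points away from the robot (yaw up to 0.16 rad), y to the robot's left.
- lock_lever (a joint): The red toggle lever at the left (+y) end of the compaction table, in rad: 0 leans toward the robot (-x of the table, released), 1.0 leans fully away (+x of the table, locked). It swings about the table's y axis, 38 mm above the worktop, and stays where left; starts near locked; a push of 2 N moves it.
- lock_lever_tip (a point): Centre of the 26 mm ball on that lever, 80 mm from its pivot, on a 10 mm thick stem.
- scrap_tray: Fixed red open tray, 150 mm (x) by 190 mm (y) outside, walls 5 mm thick and 30 mm high, floor about 5 mm thick. Origin: centre of its underside. Two lids lie side by side in it, their long sides along the tray's x.
- stopwatch: Black stopwatch, 71x60x19 mm, a bystander. Origin: centre of the underside.
- rubber_bulb: Red rubber bulb standing upright, 48 mm wide and 103 mm high, a bystander. Origin: centre of the underside.

How it is judged:
By the outcome, as a careful person would: the job done as asked, in the order asked, and still so for the second after the job is handed in, with the robot touching nothing.
Of lid_a, lid_b, lid_c only 2 to 3 are there at a start; the rules pass over those that are not, and their reading is None.
Of lid_snapped, lid_chipped only 1 to 2 are there at a start; the rules pass over those that are not, and their reading is None.
At some moment in a run one of lid_a, lid_b, lid_c, lid_snapped, lid_chipped may be knocked a few centimetres aside while the robot is not near it.
Once in a run the grip may slacken for a moment while it holds something.
It also fails if it takes over 210 s, if anything falls off the work surface, if the arm or the gripper's body presses on something with over 40 N, if the wrist force passes 120 N, or if a joint passes its speed limit or range.

## Working session

There is one attempt and no reset: what is moved stays moved. The work goes in short steps, Python scripts to look and compute and a tool call to move; the robot and the scene stay as the last step left them, time stands still between calls to the robot, and variables do not carry over. Pictures are saved under pics/ and viewed, at most 17 in all, crops included, and the job is handed in when it is done.

Besides the shell and the picture viewer there is one more tool, called after ">>>" by a JSON object that holds its "fn" and its "kwargs". carry_out: Moves the arm, as the interface text tells. Its arguments: {"type":"object","properties":{"offset":{"type":"array","items":{"type":"array","items":{"type":"number"}}},"twist":{"type":"array","items":{"type":"array","items":{"type":"number"}}},"fingers":{"type":"number"},"force":{"type":"number"}},"required":["offset","twist"]}

```bash
mkdir -p pics; cat > h.py <<'E'
import numpy as np, cv2, json
from scipy.spatial.transform import Rotation as R
from workcell import bot
def snap(n,f=None):
    s=bot.snapshot(n)
    if f: cv2.imwrite('pics/'+f,s['img'])
    return s
def cam(s):
    q=np.array(s['orientation'],float)
    r=R.from_matrix(q) if q.shape==(3,3) else R.from_quat(q)
    return np.array(s['intrinsics'],float),np.array(s['position'],float),r
def ray(s,uv,z):
    K,p,r=cam(s); uv=np.atleast_2d(np.array(uv,float))
    d=np.c_[(uv[:,0]-K[0,2])/K[0,0],-(uv[:,1]-K[1,2])/K[1,1],-np.ones(len(uv))]
    d=r.apply(d); return p+d*((z-p[2])/d[:,2])[:,None]
def proj(s,P):
    K,p,r=cam(s); c=r.inv().apply(np.atleast_2d(P)-p)
    return np.c_[K[0,0]*c[:,0]/-c[:,2]+K[0,2],K[1,1]*-c[:,1]/-c[:,2]+K[1,2]]
E
python3 - <<'E'
from h import *
a=snap('top','top0.png');b=snap('side','side0.png')
for s in(a,b): print({k:v for k,v in s.items() if k!='img'})
print(bot.sense())
E
```

```text
{'intrinsics': array([[368.71582561,   0.        , 321.21440837],
       [  0.        , 368.71582561, 206.07842855],
       [  0.        ,   0.        ,   1.        ]]), 'position': array([0.46023667, 0.1564648 , 1.16109216]), 'orientation': array([ 0.03786269, -0.05461737, -0.70075583,  0.71029897])}
{'intrinsics': array([[510.26609072,   0.        , 315.53298039],
       [  0.        , 510.26609072, 197.13869652],
       [  0.        ,   0.        ,   1.        ]]), 'position': array([0.64868398, 1.30216169, 0.94816565]), 'orientation': array([0.00787705, 0.45603988, 0.88936685, 0.03149911])}
{'t': 0.1, 'joint_pos': array([ 1.16141138e+00,  2.59115710e-01,  2.08451265e-02,  1.33371015e+00,
       -1.14011614e-05,  1.41821245e+00]), 'qvel': array([-0.00081518, -0.00185782,  0.00268087,  0.00048844,  0.00045132,
        0.00239577]), 'effort': array([ 5.44322975e-03, -5.56689191e+01,  3.45075023e+01,  1.16289398e-02,
       -1.22933379e-04,  2.78873449e-05]), 'ee_pos': array([0.13960159, 0.53175535, 0.25574052]), 'ee_rot': array([ 1.28047984e-01,  9.91767797e-01, -5.70558005e-04, -1.58741435e-04]), 'ft_force': array([ 0.22288783,  0.06505972, -0.49914347]), 'ft_torque': array([0.00382813, 0.01008598, 0.06960213]), 'grasp_force': 0.0, 'grip_width': 0.08556368037383114}
```

View pics/top0.png

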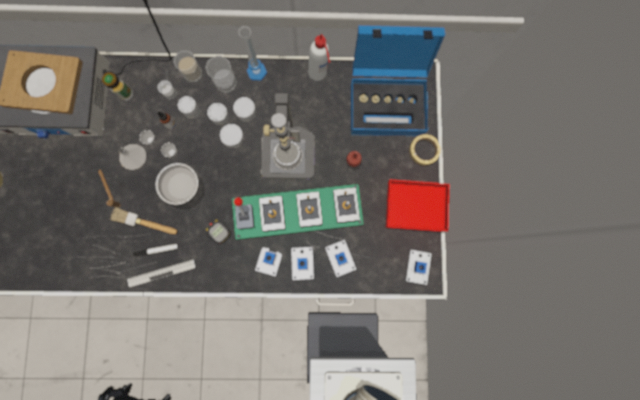

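View pics/side0.png

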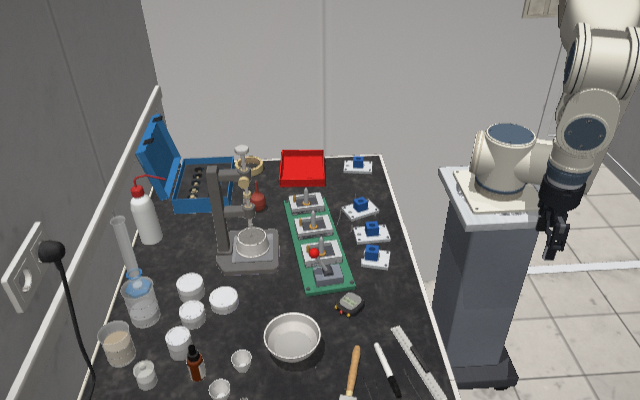

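The top view shows four lids in the near row at (268,262), (303,263), (341,258) and (419,267). It also shows the green table with moulds at (272,213), (309,209) and (346,205), the lever ball at (238,202) and the tray at (418,206). I'll measure these next.

```bash
python3 - <<'E'
from h import *
s=snap('top'); im=s['img']; hsv=cv2.cvtColor(im,cv2.COLOR_BGR2HSV)
def comps(m,z,amin,name):
    n,l,st,c=cv2.connectedComponentsWithStats(m.astype(np.uint8))
    for i in range(1,n):
        if st[i,4]<amin: continue
        ys,xs=np.where(l==i); P=ray(s,np.c_[xs,ys],z)[:,:2]
        r=cv2.minAreaRect((P*1000).astype(np.float32))
        print(name,c[i].round(1),st[i,4],'c',P.mean(0).round(4),'rect',np.round(r[0],1),np.round(r[1],1),round(r[2],1))
H,S,V=hsv[...,0],hsv[...,1],hsv[...,2]
comps((H>65)&(H<90)&(S>100),0.016,300,'green')
comps((H>100)&(H<125)&(S>120),0.04,20,'hub')
comps(((H<6)|(H>174))&(S>150),0.03,20,'red')
w=(S<60)&(V>150); w[:240]=0;w[285:]=0
comps(w,0.01,100,'plate')
c=cv2.resize(im[180:290,200:460],None,fx=3,fy=3,interpolation=cv2.INTER_CUBIC)
cv2.imwrite('pics/c1.png',c)
E
```

```text
green [293.1 214.7] 1588 c [0.5829 0.2171] rect [593.1 212.7] [126.9 378.9] 7.4
hub [395.5  51.2] 3878 c [ 1.1219 -0.106 ] rect [1121.6 -117.2] [176.1 301.1] 0.0
hub [257.   72.5] 161 c [1.0367 0.3419] rect [1038.6  343. ] [53.9 54.8] 19.2
hub [388.8  82. ] 314 c [ 1.0149 -0.0827] rect [988.7 -81.2] [242.1  74.6] 89.3
hub [425.6 109.7] 21 c [ 0.9241 -0.1997] rect [ 921.5 -199.3] [ 3.2 43.3] 88.6
hub [382.3 115.1] 48 c [ 0.9031 -0.0604] rect [903.3 -64. ] [  9.5 124.9] 2.7
hub [386.6 131.2] 345 c [ 0.8502 -0.0735] rect [851.1 -81.7] [ 19.7 235.9] 1.2
hub [ 45.3 132.5] 71 c [0.8244 0.9866] rect [823.  984.6] [19.2 54.6] 1.2
hub [269.  257.7] 63 c [0.4495 0.2856] rect [449.2 285.9] [24.8 27.3] 75.5
hub [340.8 258.2] 50 c [0.4505 0.0698] rect [450.4  69.8] [26.1 21.9] 22.3
hub [302.1 262.9] 47 c [0.4352 0.1861] rect [434.8 186.4] [23.9 18. ] 1.0
hub [420. 267.] 63 c [ 0.4267 -0.1702] rect [ 426.8 -171.6] [27.4 24.4] 88.8
red [320.1  41. ] 87 c [1.1567 0.1407] rect [1156.8  141. ] [35.4 26.3] 0.8
red [417.1 205.4] 2985 c [ 0.6162 -0.1685] rect [ 617.2 -168.9] [192.3 154.9] 86.7
red [237.9 201. ] 44 c [0.6212 0.3877] rect [622.7 387.4] [22.  18.4] 2.3
plate [340.1 258.1] 593 c [0.4506 0.0696] rect [451.1  69.5] [99. 67.] 22.2
plate [443.9 261.8] 214 c [ 0.443 -0.254] rect [ 442.7 -254.3] [135.6  15.3] 0.2
plate [161.4 248.6] 149 c [0.4729 0.6193] rect [473.1 618.8] [15.4 89.4] 11.2
plate [268.  262.8] 409 c [0.4335 0.2917] rect [438.5 290.7] [66.9 76.1] 74.2
plate [302.  263.1] 599 c [0.434  0.1871] rect [434.3 187.1] [98.5 66.5] 4.1
plate [418.  266.7] 560 c [ 0.4269 -0.1726] rect [ 426.8 -173.7] [66.9 98.7] 80.7
plate [161.3 272.4] 465 c [0.4009 0.6143] rect [399.  615.5] [ 25.4 204.4] 17.2
```

View pics/c1.png

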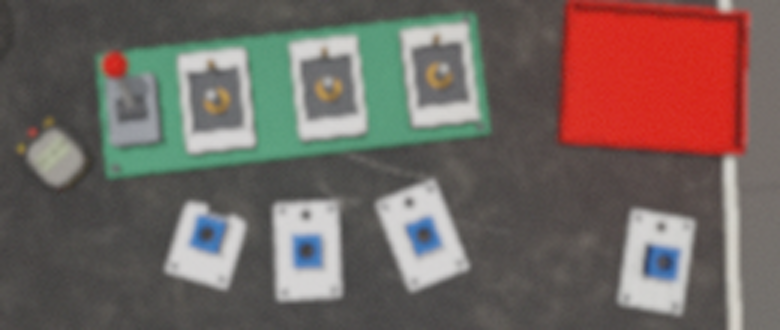

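```bash
cat >> h.py <<'E'
def go(x,y,z,deg):
    """offset/twist from measured pose to TCP (m), tool down, psi: tool y=(-sin,cos)"""
    s=bot.sense(); r=R.from_quat(s['ee_rot']); p=np.deg2rad(deg)
    t=R.from_matrix(np.array([[-np.cos(p),-np.sin(p),0],[-np.sin(p),np.cos(p),0],[0,0,-1]]).T)
    print('off',(r.inv().apply(np.array([x,y,z])-s['ee_pos'])*1000).round(1),'tw',(r.inv()*t).as_rotvec().round(3),'t',round(s['t'],1))
E
python3 - <<'E'
from h import *
go(.56,.27,.30,7.4)
s=snap('wrist'); st=bot.sense(); K,p,r=cam(s); e=R.from_quat(st['ee_rot'])
print(s['intrinsics'],e.inv().apply(p-st['ee_pos']),(e.inv()*r).as_matrix().round(3))
E
```

```text
off [-473.1 -146.5  -44.1] tw [-0.001 -0.    -0.386] t 0.1
[[282.56616869   0.         321.45789921]
 [  0.         282.56616869 198.01583592]
 [  0.           0.           1.        ]] [ 0.07257374  0.00033146 -0.11684975] [[-0.001  0.958  0.288]
 [ 1.     0.     0.001]
 [ 0.001  0.288 -0.958]]
```

>>> {"fn": "carry_out", "kwargs": {"offset": [[-240, -75, -44], [-473, -146, -44], [-473, -146, -44], [-473, -146, -44], [-473, -146, -44], [-473, -146, -44], [-473, -146, -44], [-473, -146, -44], [-473, -146, -44], [-473, -146, -44], [-473, -146, -44], [-473, -146, -44], [-473, -146, -44], [-473, -146, -44], [-473, -146, -44]], "twist": [[0, 0, -0.2], [0, 0, -0.386], [0, 0, -0.386], [0, 0, -0.386], [0, 0, -0.386], [0, 0, -0.386], [0, 0, -0.386], [0, 0, -0.386], [0, 0, -0.386], [0, 0, -0.386], [0, 0, -0.386], [0, 0, -0.386], [0, 0, -0.386], [0, 0, -0.386], [0, 0, -0.386]], "fingers": 255, "force": 60}}

```text
t: 1.45
ee_pos: [0.5602, 0.2702, 0.2996]
ee_rot: [-0.064, 0.998, -0.0, -0.001]
ft_force: [-0.9, -0.4, 0.2]
grip_width: -0.0001
grasp_force: 0.0
```

```bash
python3 - <<'E'
from h import *
s=snap('wrist','w1.png'); st=bot.sense(); print(st['ee_pos'],st['joint_pos'])
E
```

```text
[0.55953068 0.27087654 0.29996916] [3.15840489e-01 3.80154720e-01 3.08992819e-01 1.50051611e+00
 2.92566408e-04 1.86693415e-01]
```

View pics/w1.png

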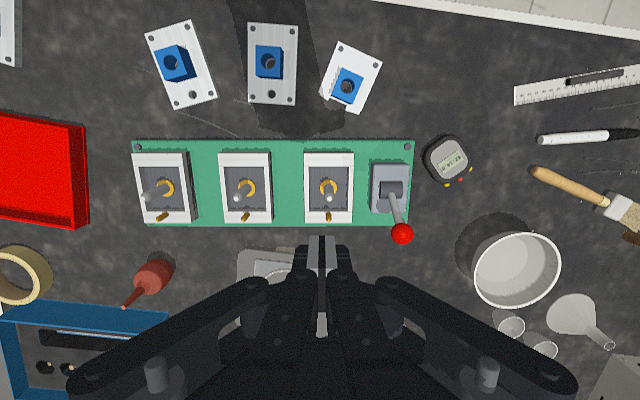

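The wrist view shows the ball at (402,234), the green slab from (131,140) to (413,226), moulds at (164,188), (246,188) and (329,188), and the snapped lid at (350,78).

```bash
cat >> h.py <<'E'
def masks(im):
    h=cv2.cvtColor(im,cv2.COLOR_BGR2HSV); H,S,V=h[...,0],h[...,1],h[...,2]
    return dict(green=(H>60)&(H<95)&(S>80),blue=(H>100)&(H<125)&(S>120),red=((H<6)|(H>174))&(S>150),white=(S<60)&(V>140),gold=(H>12)&(H<28)&(S>110)&(V>70))
def comps(s,m,z,amin,name,roi=None):
    out=[]; m=m.astype(np.uint8)
    if roi: q=np.zeros_like(m); x0,y0,x1,y1=roi; q[y0:y1,x0:x1]=1; m=m*q
    n,l,st,c=cv2.connectedComponentsWithStats(m)
    for i in range(1,n):
        if st[i,4]<amin: continue
        ys,xs=np.where(l==i); P=ray(s,np.c_[xs,ys],z)[:,:2]
        r=cv2.minAreaRect((P*1000).astype(np.float32)); out.append((c[i],P.mean(0),r))
        print(name,c[i].round(1),st[i,4],'mean',(P.mean(0)*1000).round(1),'rect',np.round(r[0],1),np.round(r[1],1),round(r[2],1))
    return out
E
python3 - <<'E'
from h import *
s=snap('wrist'); M=masks(s['img'])
g=comps(s,M['green'],.016,2000,'green')
comps(s,M['red'],.10,100,'red')
comps(s,M['white'],.04,500,'white',(120,130,420,240))
comps(s,M['gold'],.04,5,'gold',(120,130,420,240))
comps(s,M['blue'],.04,100,'blue',(140,20,420,130))
c=np.array(g[0][2][0])/1000; a=np.deg2rad(g[0][2][2]); print(cv2.boxPoints(g[0][2]))
print([ (ray(s,[402,234],z)[0]).round(4) for z in (.09,.1,.11)])
cv2.imwrite('pics/w1c.png',cv2.resize(s['img'][135:240,125:425],None,fx=2.6,fy=2.6,interpolation=cv2.INTER_CUBIC))
E
```

```text
green [284.5 175.2] 10094 mean [580.6 219.6] rect [595.8 205.5] [129.1 396.9] 7.4
red [ 42.9 172.2] 9186 mean [593.2 -45.4] rect [595.4 -48.5] [104.7 127.7] 86.5
red [400.7 233.8] 385 mean [614.5 375.1] rect [614.4 374.8] [28.2 25.6] 11.3
red [156.4 270.2] 321 mean [703.5  78.2] rect [706.7  77.8] [36.3 39.9] 51.5
red [137.3 291. ] 184 mean [737.7  52.4] rect [742.9  52.4] [17.6 54.2] 59.8
white [161.  185.5] 1687 mean [611.1  54.9] rect [615.5  55.2] [99.9 67.8] 7.3
white [244.2 185.8] 1695 mean [596.8 168.4] rect [600.8 168.8] [99.8 67.7] 7.4
white [327.5 186.3] 1674 mean [582.8 282. ] rect [586.1 282.6] [99.8 67.5] 7.4
white [389.9 185.9] 1087 mean [570.6 367. ] rect [580.2 367.3] [77.5 48.5] 7.5
gold [166.8 186.6] 134 mean [610.8  62.6] rect [611.4  61.1] [23.2 22.1] 34.5
gold [247.5 186.3] 123 mean [595.9 172.9] rect [597.2 172.2] [23.  20.6] 48.8
gold [327.2 185.6] 114 mean [581.  281.4] rect [582.9 281.4] [19.8 22.1] 8.2
gold [161.3 216.5] 57 mean [656.   53.7] rect [656.2  53.4] [ 6.1 19.5] 39.9
gold [244.3 216.6] 42 mean [641.  170.7] rect [641.3 170.6] [ 6.  14.1] 51.8
gold [327.5 216.6] 41 mean [625.9 287.9] rect [625.7 287.9] [13.6  6.6] 20.8
blue [174.6  63.7] 1060 mean [453.2  76.3] rect [453.4  76.4] [38.8 40. ] 22.2
blue [268.3  62.2] 793 mean [436.8 189.5] rect [437.1 190. ] [35.5 33.1] 3.5
blue [346.4  86.4] 590 mean [451.8 288. ] rect [452.2 287.8] [29.4 34.5] 74.5
[[5.0636169e+02 3.9403668e+02]
 [5.5727454e+02 4.0324306e-01]
 [6.8532971e+02 1.6966003e+01]
 [6.3441687e+02 4.1059946e+02]]
[array([0.6185, 0.3803, 0.09  ]), array([0.6145, 0.3767, 0.1   ]), array([0.6105, 0.373 , 0.11  ])]
```

View pics/w1c.png

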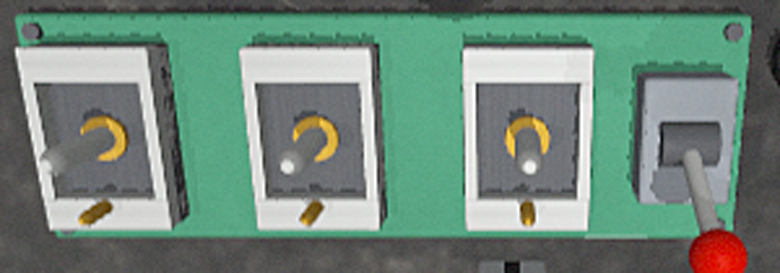

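```bash
python3 - <<'E'
from h import *
s=snap('wrist'); print(ray(s,[[328.5,199.2],[125+288/2.6,135+165/2.6],[125+52/2.6,135+160/2.6]],.084).round(4))
a=snap('top')
K,p,r=cam(s);K2,p2,r2=cam(a)
d1=ray(s,[400.7,233.8],0)[0]-p;d2=ray(a,[237.9,201],0)[0]-p2
t=np.linalg.lstsq(np.c_[d1,-d2],p2-p,rcond=None)[0]; print('ball',p+t[0]*d1,p2+t[1]*d2)
go(.662,.382,.2,7.4); go(.662,.382,.11,7.4)
E
```

```text
[[0.5867 0.2835 0.084 ]
 [0.6006 0.1701 0.084 ]
 [0.6125 0.0593 0.084 ]]
ball [0.60927136 0.37119628 0.11239499] [0.60951519 0.37078805 0.11234627]
off [-116.6   96.   100.7] tw [0.    0.    0.002] t 1.6
off [-116.6   96.   190.7] tw [0.    0.    0.002] t 1.6
```

>>> {"fn": "carry_out", "kwargs": {"offset": [[-39, 32, 34], [-78, 63, 67], [-110, 92, 100], [-110, 92, 135], [-110, 92, 165], [-110, 92, 190], [-110, 92, 190], [-110, 92, 190]], "twist": [[0, 0, 0], [0, 0, 0], [0, 0, 0], [0, 0, 0], [0, 0, 0], [0, 0, 0], [0, 0, 0], [0, 0, 0]]}}

```text
t: 2.32
ee_pos: [0.6553, 0.3765, 0.1081]
ee_rot: [-0.065, 0.998, -0.001, -0.003]
ft_force: [-0.8, -0.9, 1.5]
grip_width: 0.0001
grasp_force: 0.0
```

>>> {"fn": "carry_out", "kwargs": {"offset": [[20, 0, 0], [40, 0, 0], [60, 0, 0], [70, 0, 0], [80, 0, 0], [90, 0, 0], [95, 0, 0], [98, 0, 0], [98, 0, 0]], "twist": [[0, 0, 0], [0, 0, 0], [0, 0, 0], [0, 0, 0], [0, 0, 0], [0, 0, 0], [0, 0, 0], [0, 0, 0], [0, 0, 0]]}}

```text
t: 3.07
ee_pos: [0.5615, 0.364, 0.114]
ee_rot: [-0.065, 0.998, 0.001, 0.003]
ft_force: [2.6, -0.1, 5.9]
grip_width: 0.0001
grasp_force: 2.4
```

```bash
python3 - <<'E'
from h import *
s=snap('side'); a=snap('top');M=masks(s['img']);M2=masks(a['img'])
o=comps(s,M['red'],.1,40,'red',(250,150,400,320)); o2=comps(a,M2['red'],.1,20,'red',(200,180,280,260))
K,p,r=cam(s);K2,p2,r2=cam(a)
for i in o:
  for j in o2:
    d1=ray(s,i[0],0)[0]-p;d2=ray(a,j[0],0)[0]-p2
    t=np.linalg.lstsq(np.c_[d1,-d2],p2-p,rcond=None)[0]; print('ball',p+t[0]*d1,p2+t[1]*d2)
print(bot.sense()['ft_force'],bot.sense()['ee_pos'])
E
```

```text
red [296.2 169.4] 1223 mean [636.9 -28.1] rect [630.4 -39.6] [211.4 116.1] 86.9
red [256.2 190. ] 40 mean [756.7  74.7] rect [753.1  66.8] [56.7 20.2] 86.0
red [258.7 204. ] 103 mean [747.5 144.3] rect [747.1 145.8] [37.9 52.5] 10.3
red [343.4 249.6] 59 mean [531.5 353.5] rect [532.4 351. ] [30.2 19.9] 83.5
[3.90233838 1.4739345  5.75482807] [0.5617823  0.36403444 0.11323043]
```

>>> {"fn": "carry_out", "kwargs": {"offset": [[4, 0, 0], [8, 0, 0], [10, 0, 0], [10, 0, 0]], "twist": [[0, 0, 0], [0, 0, 0], [0, 0, 0], [0, 0, 0]]}}

```text
t: 3.5
ee_pos: [0.5597, 0.3634, 0.1147]
ee_rot: [-0.063, 0.998, 0.002, 0.01]
ft_force: [35.1, 3.6, -0.7]
grip_width: -0.0003
grasp_force: 18.5
```

>>> {"fn": "carry_out", "kwargs": {"offset": [[4, 0, 0], [6, 0, 0], [6, 0, 0], [6, 0, 0]], "twist": [[0, 0, 0], [0, 0, 0], [0, 0, 0], [0, 0, 0]]}}

```text
t: 3.83
ee_pos: [0.5591, 0.3631, 0.115]
ee_rot: [-0.062, 0.998, 0.002, 0.015]
ft_force: [58.5, 8.2, -11.8]
grip_width: 0.0002
grasp_force: 29.5
```

>>> {"fn": "carry_out", "kwargs": {"offset": [[-16, 0, 0], [-40, 0, 0], [-40, 0, -40], [-20, -20, -80], [0, -40, -120], [0, -80, -160], [0, -100, -185], [0, -100, -185], [0, -100, -185]], "twist": [[0, 0, 0], [0, 0, 0], [0, 0, 0], [0, 0, 0], [0, 0, 0], [0, 0, 0], [0, 0, 0], [0, 0, 0], [0, 0, 0]], "fingers": 0}}

```text
t: 4.58
ee_pos: [0.5582, 0.2601, 0.3006]
ee_rot: [-0.063, 0.998, 0.001, 0.004]
ft_force: [-0.5, 0.2, 0.4]
grip_width: 0.085
grasp_force: 0.0
```

```bash
python3 - <<'E'
from h import *
s=snap('wrist','w2.png'); M=masks(s['img']); st=bot.sense(); print(st['ee_pos'],st['ft_force'])
comps(s,M['red'],.11,60,'red')
comps(s,M['blue'],.04,100,'blue')
comps(s,M['white'],.04,900,'white',(120,130,420,240))
go(.45,.286,.12,0)
E
```

```text
[0.55782121 0.26116112 0.29800151] [ 0.23619387  0.3552303  -0.82966532]
red [ 46.5 172.2] 9944 mean [589.  -42.7] rect [591.  -45.9] [110. 124.] 86.5
red [414.8 172.9] 426 mean [537.5 361.5] rect [537.7 361.8] [26.6 24.1] 54.8
red [164.9 270.6] 329 mean [696.8  82.8] rect [697.1  80.7] [37.  39.8] 62.3
red [147.2 289.7] 169 mean [727.3  59.6] rect [730.5  61.1] [19.  45.6] 63.3
blue [ 2.9 22.1] 197 mean [ 433.8 -131.9] rect [ 434.  -131.8] [ 6.8 30.7] 78.7
blue [182.4  64.4] 1030 mean [453.1  75.9] rect [453.3  76.1] [38.3 39. ] 22.1
blue [276.3  62.8] 746 mean [436.9 189.3] rect [437.1 189.4] [35.4 32.4] 2.2
blue [354.1  86.7] 613 mean [451.7 287.6] rect [452.1 287.4] [30.2 34.6] 74.5
blue [ 40.9 326.1] 2591 mean [ 875.1 -159.7] rect [ 884.6 -172.5] [ 90.9 246.8] 50.2
blue [161.8 382.8] 630 mean [971.7  30.9] rect [977.4  26.5] [ 59.9 130.4] 57.7
white [168.7 185.7] 1655 mean [610.6  54.6] rect [615.3  55.1] [98.9 67.8] 7.2
white [251.9 185.9] 1655 mean [596.3 168.3] rect [600.9 168.8] [98.9 67.7] 7.2
white [335.  186.1] 1653 mean [582.3 282. ] rect [586.5 282.6] [98.9 67.6] 7.2
off [104.5  38.2 177.6] tw [0.001 0.004 0.127] t 4.6
```

View pics/w2.png

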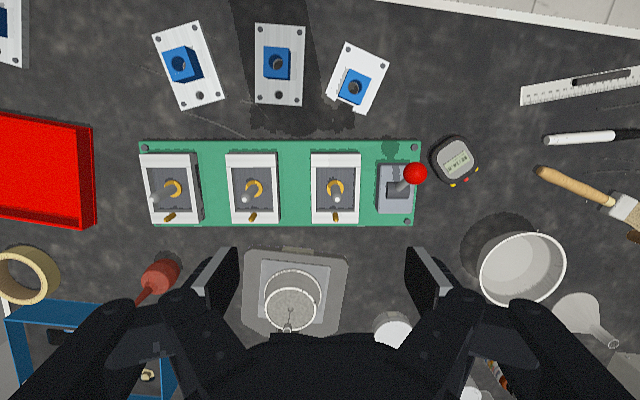

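The lever now leans toward the robot, with its ball at (415,173). The three sound lids, the snapped lid and the moulds are unmoved. I'll take the snapped lid first.

```bash
python3 - <<'E'
from h import *
go(.450,.2868,.12,-15.5);go(.450,.2868,.04,-15.5)
E
```

```text
off [104.4  39.  177.6] tw [0.002 0.004 0.398] t 4.6
off [104.8  38.9 257.6] tw [0.002 0.004 0.398] t 4.6
```

>>> {"fn": "carry_out", "kwargs": {"offset": [[35, 13, 20], [70, 26, 55], [104, 39, 90], [104, 39, 125], [104, 39, 150], [104, 39, 168], [104, 39, 168], [104, 39, 168]], "twist": [[0, 0, 0.12], [0, 0, 0.24], [0, 0, 0.36], [0, 0, 0.398], [0, 0, 0.398], [0, 0, 0.398], [0, 0, 0.398], [0, 0, 0.398]], "fingers": 70}}

```text
t: 5.3
ee_pos: [0.4482, 0.2878, 0.1263]
ee_rot: [0.134, 0.991, -0.001, -0.001]
ft_force: [0.6, 0.2, 0.1]
grip_width: 0.062
grasp_force: 0.0
```

```bash
python3 - <<'E'
from h import *
s=snap('wrist','w3.png'); M=masks(s['img']); st=bot.sense(); print(st['ee_pos'],st['ee_rot'])
comps(s,M['blue'],.04,100,'blue')
comps(s,M['white'],.01,900,'white')
print(proj(s,[[.450,.2868,.04]]))
go(.450,.2868,.04,-15.5)
E
```

```text
[0.44913379 0.28791984 0.12755083] [ 1.33751906e-01  9.91014809e-01 -9.09548817e-05 -2.62015696e-04]
blue [323.  211.2] 1864 mean [447.5 289.2] rect [447.7 289.2] [29.7 40.4] 74.5
blue [199.9 224.1] 2356 mean [432.5 194.6] rect [433.5 194.7] [37.7 43.3] 3.2
blue [ 81.2 273.7] 2519 mean [447.3  84. ] rect [446.9  84.1] [34.1 59.3] 21.9
white [256.7  55.8] 20188 mean [325.6 267.7] rect [310.  257.3] [436.4  68.3] 90.0
white [615.9  91.3] 1527 mean [422.9 530.7] rect [423.2 531.9] [24.3 38.8] 17.1
white [323.4 180.7] 4283 mean [431.6 294. ] rect [440.  291.4] [63.8 73.5] 74.5
white [207.1 204.2] 4587 mean [425.5 191.2] rect [435.6 188.1] [96.2 64.7] 3.2
white [ 97.9 258.8] 4395 mean [448.2  74. ] rect [452.3  70.5] [96.1 65.1] 22.1
white [521.9 239.7] 2298 mean [531.2 452. ] rect [531.8 452. ] [51.1 45.3] 45.3
white [345.1 318.2] 1532 mean [571. 278.] rect [583.6 275.1] [49.6 77.3] 7.2
[[320.84381565 215.20577913]]
off [-1.2 -0.8 87.6] tw [-0.    -0.     0.002] t 5.3
```

View pics/w3.png

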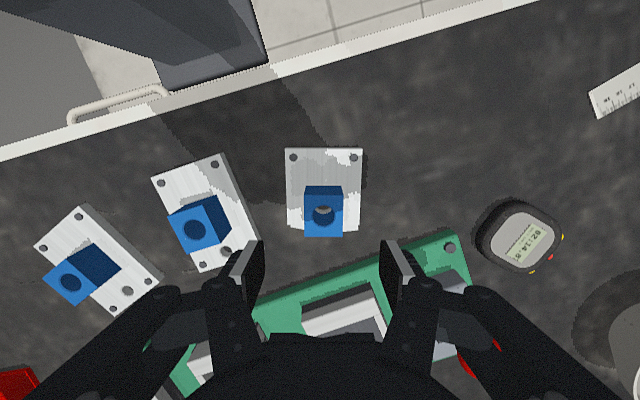

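The snapped lid sits between the fingers, with its bore at (323,215). I'll descend and grip it.

>>> {"fn": "carry_out", "kwargs": {"offset": [[0, 0, 30], [0, 0, 60], [0, 0, 80], [0, 0, 87], [0, 0, 87]], "twist": [[0, 0, 0], [0, 0, 0], [0, 0, 0], [0, 0, 0], [0, 0, 0]]}}

```text
t: 5.77
ee_pos: [0.4491, 0.2875, 0.04]
ee_rot: [0.134, 0.991, -0.0, -0.001]
ft_force: [-0.2, -0.4, 0.4]
grip_width: 0.0618
grasp_force: 0.0
```

>>> {"fn": "carry_out", "kwargs": {"offset": [[0, 0, 0], [0, 0, 0], [0, 0, 0], [0, 0, 0]], "twist": [[0, 0, 0], [0, 0, 0], [0, 0, 0], [0, 0, 0]], "fingers": 255, "force": 80}}

```text
t: 6.1
ee_pos: [0.4501, 0.288, 0.0423]
ee_rot: [0.134, 0.991, 0.001, 0.002]
ft_force: [-0.6, -0.0, 6.3]
grip_width: 0.0287
grasp_force: 79.8
```

>>> {"fn": "carry_out", "kwargs": {"offset": [[0, 0, -20], [0, 0, -60], [0, 0, -100], [0, 0, -110], [0, 0, -110]], "twist": [[0, 0, 0], [0, 0, 0], [0, 0, 0], [0, 0, 0], [0, 0, 0]]}}

```text
t: 6.52
ee_pos: [0.4507, 0.2882, 0.1544]
ee_rot: [0.134, 0.991, 0.002, 0.003]
ft_force: [0.8, 0.4, -3.1]
grip_width: 0.0287
grasp_force: 79.9
```

```bash
python3 - <<'E'
from h import *
st=bot.sense(); print(st['ee_pos'],st['ft_force'],st['grip_width'],st['grasp_force'])
go(.617,-.169,.15,-3.3);go(.617,-.169,.05,-3.3)
E
```

```text
[0.45065103 0.28820662 0.15439053] [ 0.78168593  0.41443545 -3.12114137] 0.02873169755814025 79.8765179514885
off [-281.8 -396.6    4.2] tw [ 0.004  0.006 -0.211] t 6.5
off [-281.2 -397.1  104.2] tw [ 0.004  0.006 -0.211] t 6.5
```

>>> {"fn": "carry_out", "kwargs": {"offset": [[-12, -17, 0], [-36, -51, 0], [-60, -85, 0], [-84, -119, 0], [-108, -152, 0], [-132, -186, 0], [-156, -220, 0], [-180, -254, 0], [-204, -288, 0], [-228, -322, 0], [-252, -356, 0], [-270, -382, 4], [-282, -397, 30], [-282, -397, 60], [-282, -397, 70], [-282, -397, 70]], "twist": [[0, 0, -0.02], [0, 0, -0.04], [0, 0, -0.06], [0, 0, -0.08], [0, 0, -0.1], [0, 0, -0.12], [0, 0, -0.14], [0, 0, -0.16], [0, 0, -0.18], [0, 0, -0.2], [0, 0, -0.211], [0, 0, -0.211], [0, 0, -0.211], [0, 0, -0.211], [0, 0, -0.211], [0, 0, -0.211]]}}

```text
t: 7.85
ee_pos: [0.613, -0.1693, 0.076]
ee_rot: [0.029, 1.0, 0.002, -0.004]
ft_force: [-0.7, 0.7, -1.6]
grip_width: 0.0287
grasp_force: 79.7
```

```bash
python3 - <<'E'
from h import *
s=snap('wrist','w4.png'); M=masks(s['img']); st=bot.sense(); print(st['ee_pos'],st['ft_force'],st['grip_width'],st['grasp_force'])
comps(s,M['red'],.03,1000,'red')
comps(s,M['white'],.01,3000,'white')
go(.617,-.169,.05,-3.3)
E
```

```text
[ 0.61416402 -0.16932013  0.07846793] [ 0.25919456  0.13044031 -1.0746889 ] 0.02849711122293407 79.66872453689575
red [315.2 189.9] 35382 mean [ 585.4 -171.2] rect [ 601.  -170.8] [187.6 114.4] 86.6
red [321.5 319.5] 2266 mean [ 676.4 -172.8] rect [ 676.4 -173.2] [53.9 29.3] 89.8
white [ 81.2 178.4] 61338 mean [ 579.9 -329. ] rect [ 622.1 -331.9] [126.8 337.2] 69.0
white [322.1 200.8] 8510 mean [ 597.5 -167.7] rect [ 612.7 -168.9] [78.1 85.8] 86.6
off [-2.9  0.4 28.5] tw [ 0.002 -0.004  0.   ] t 7.9
```

View pics/w4.png

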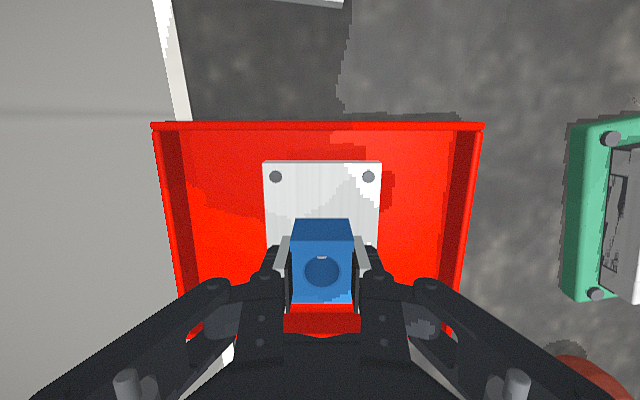

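The lid hangs level over the middle of the tray, with its hub at (322,260). I'll lower it and let go.

>>> {"fn": "carry_out", "kwargs": {"offset": [[-4, 0, 15], [-6, 0, 25], [-6, 0, 30], [-6, 0, 30]], "twist": [[0, 0, 0], [0, 0, 0], [0, 0, 0], [0, 0, 0]]}}

```text
t: 8.23
ee_pos: [0.6211, -0.1697, 0.0499]
ee_rot: [0.028, 1.0, 0.0, -0.001]
ft_force: [-0.0, -0.2, -1.6]
grip_width: 0.0281
grasp_force: 79.8
```

>>> {"fn": "carry_out", "kwargs": {"offset": [[0, 0, 0], [0, 0, 0], [0, 0, 0], [0, 0, -30], [0, 0, -70], [0, 0, -110], [20, 0, -150], [40, 0, -160], [40, 0, -160]], "twist": [[0, 0, 0], [0, 0, 0], [0, 0, 0], [0, 0, 0], [0, 0, 0], [0, 0, 0], [0, 0, 0], [0, 0, 0], [0, 0, 0]], "fingers": 70}}

```text
t: 8.98
ee_pos: [0.5804, -0.1684, 0.2159]
ee_rot: [0.029, 1.0, -0.002, 0.003]
ft_force: [-0.2, 0.1, 0.0]
grip_width: 0.0615
grasp_force: 0.0
```

```bash
python3 - <<'E'
from h import *
s=snap('wrist','w5.png'); M=masks(s['img']); st=bot.sense(); print(st['ee_pos'],st['ft_force'],st['grip_width'])
comps(s,M['white'],.015,900,'white')
comps(s,M['blue'],.045,300,'blue')
print(ray(s,[[95,95]],.01))
go(.4268,-.1737,.13,-9.3)
E
```

```text
[ 0.58110858 -0.16845454  0.21356364] [ 0.28064207  0.80445984 -0.58817648] 0.06231911536772547
white [235.   70.4] 1460 mean [ 463.4 -251.5] rect [ 468.6 -251.5] [ 10.5 139.6] 90.0
white [309.2  45.9] 3396 mean [ 444.2 -173.5] rect [ 438.6 -174.1] [63.1 76.7] 80.4
white [542.2  45.1] 3910 mean [457.6  60.6] rect [454.1  65.9] [94.9 63.2] 22.2
white [618.1 186. ] 1397 mean [611.2 172.8] rect [610.8 180.8] [108.5  44.6] 7.3
white [524.4 190.8] 2168 mean [610.6  65.5] rect [624.6  72.2] [108.5  73.3] 7.6
white [323.  195.6] 2258 mean [ 602.1 -168.5] rect [ 610.1 -169.4] [63.9 73.2] 86.5
white [616.3 306.6] 1445 mean [778.7 211.3] rect [778.9 222.5] [112.8  55.4] 0.3
blue [307.6  23.4] 1429 mean [ 431.8 -172.7] rect [ 432.3 -172.9] [29.6 37.8] 80.4
blue [562.6  36.6] 2232 mean [455.9  56.4] rect [456.9  55.9] [34.2 49.5] 21.7
blue [322.7 216.7] 896 mean [ 616.8 -169.7] rect [ 616.9 -169.5] [28.6 40.6] 86.7
blue [453.8 370.9] 1273 mean [841.7 -10.7] rect [856.4  -7.2] [116.7  48. ] 32.1
[[ 0.47637173 -0.40702199  0.01      ]]
off [154.1 -14.1  82.9] tw [-0.002  0.005  0.104] t 9.0
```

View pics/w5.png

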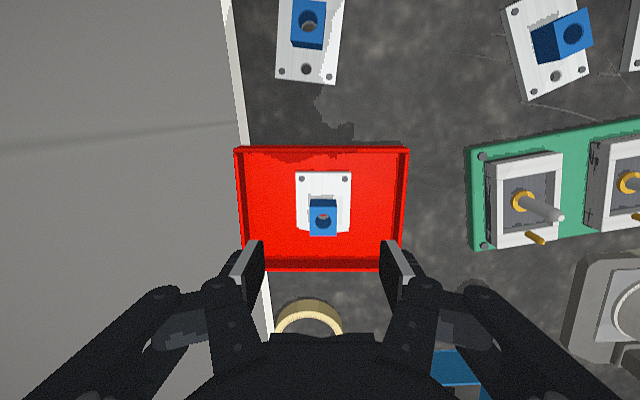

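The snapped lid lies flat in the tray at (323,200). Next is the right-hand lid.

>>> {"fn": "carry_out", "kwargs": {"offset": [[35, -3, 10], [75, -7, 30], [115, -11, 50], [150, -14, 70], [154, -14, 83], [154, -14, 86], [154, -14, 86], [154, -14, 86]], "twist": [[0, 0, 0.04], [0, 0, 0.08], [0, 0, 0.104], [0, 0, 0.104], [0, 0, 0.104], [0, 0, 0.104], [0, 0, 0.104], [0, 0, 0.104]]}}

```text
t: 9.7
ee_pos: [0.4283, -0.1738, 0.1247]
ee_rot: [0.081, 0.997, -0.0, 0.0]
ft_force: [0.7, -0.4, 0.0]
grip_width: 0.0621
grasp_force: 0.0
```

```bash
python3 - <<'E'
from h import *
s=snap('wrist','w6.png'); M=masks(s['img']); st=bot.sense(); print(st['ee_pos'],st['ft_force'],st['grip_width'])
o=comps(s,M['white'],.01,3000,'white',(200,50,450,330))
cv2.imwrite('pics/w6c.png',s['img'][100:330,200:440])
r=o[-1][2]; go(r[0][0]/1000,r[0][1]/1000,.043,r[2]-90 if r[2]>45 else r[2])
E
```

```text
[ 0.42860004 -0.17384369  0.12489266] [0.35603947 0.87286582 0.04647549] 0.061916201222331164
white [304.5  90. ] 11063 mean [ 339.2 -173.7] rect [ 350.  -186.9] [120.3 235.5] 32.0
white [322.6 192.3] 5765 mean [ 421.8 -171.8] rect [ 427.9 -172.8] [64.  96.1] 80.5
off [ 0.9  0.9 81.9] tw [-0.     0.001  0.005] t 9.8
```

View pics/w6c.png

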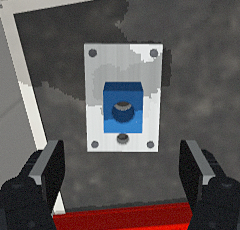

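All four corners are there, so this lid is sound. I'll pick it up.

>>> {"fn": "carry_out", "kwargs": {"offset": [[0.5, 1, 30], [0.5, 1, 60], [0.5, 1, 78], [0.5, 1, 82], [0.5, 1, 82]], "twist": [[0, 0, 0], [0, 0, 0], [0, 0, 0], [0, 0, 0], [0, 0, 0]]}}

```text
t: 10.17
ee_pos: [0.4272, -0.1722, 0.0418]
ee_rot: [0.08, 0.997, 0.0, -0.001]
ft_force: [0.5, -0.5, 0.7]
grip_width: 0.062
grasp_force: 0.0
```

>>> {"fn": "carry_out", "kwargs": {"offset": [[0, 0, 0], [0, 0, 0], [0, 0, 0], [0, 0, 0]], "twist": [[0, 0, 0], [0, 0, 0], [0, 0, 0], [0, 0, 0]], "fingers": 255, "force": 80}}

```text
t: 10.5
ee_pos: [0.4276, -0.1728, 0.0439]
ee_rot: [0.081, 0.997, -0.001, 0.001]
ft_force: [-0.6, 0.3, 4.8]
grip_width: 0.0287
grasp_force: 79.5
```

>>> {"fn": "carry_out", "kwargs": {"offset": [[0, 0, -20], [0, 0, -60], [0, 0, -100], [0, 0, -120], [0, 0, -120]], "twist": [[0, 0, 0], [0, 0, 0], [0, 0, 0], [0, 0, 0], [0, 0, 0]]}}

```text
t: 10.92
ee_pos: [0.4285, -0.1733, 0.1675]
ee_rot: [0.081, 0.997, -0.002, 0.004]
ft_force: [0.7, -0.6, -3.9]
grip_width: 0.0283
grasp_force: 80.5
```

```bash
python3 - <<'E'
from h import *
st=bot.sense(); print(st['ee_pos'],st['ft_force'],st['grip_width'],st['grasp_force'])
go(.615,.0555,.165,7.3)
E
```

```text
[ 0.42846663 -0.17333137  0.16747952] [ 0.7454239  -0.59629015 -3.86804293] 0.028297447571353686 80.46944975852966
off [-147.2  255.9    2.8] tw [-0.005  0.008 -0.289] t 10.9
```

>>> {"fn": "carry_out", "kwargs": {"offset": [[-25, 35, 0], [-50, 70, 2], [-75, 105, 2], [-95, 135, 2], [-98, 138, 2], [-98, 138, 2], [-98, 138, 2]], "twist": [[0, 0, -0.07], [0, 0, -0.15], [0, 0, -0.23], [0, 0, -0.289], [0, 0, -0.289], [0, 0, -0.289], [0, 0, -0.289]]}}

```text
t: 11.5
ee_pos: [0.5449, -0.0515, 0.1593]
ee_rot: [-0.064, 0.998, 0.0, -0.001]
ft_force: [-0.7, -0.2, -4.3]
grip_width: 0.0285
grasp_force: 80.6
```

```bash
python3 - <<'E'
from h import *
s=snap('wrist','w7.png'); st=bot.sense(); print(st['ee_pos'],st['ft_force'],st['grip_width'])
u=proj(s,[[.615,.0555,.04],[.615,.0555,.084],[.651,.06,.064],[.6007,.169,.04],[.6007,.169,.084],[.4285+.11,0,0]]); print(u.round(1))
x,y=u[0]; x=int(max(0,min(640-250,x-90)));y=int(max(0,min(240,y-90))); print(x,y)
cv2.imwrite('pics/w7c.png',cv2.resize(s['img'][y:y+160,x:x+250],None,fx=3.2,fy=3.2,interpolation=cv2.INTER_CUBIC))
E
```

```text
[ 0.54460327 -0.05210624  0.15953772] [-0.39959037 -0.30325184 -3.24607461] 0.02840398408418548
[[423.  282.9]
 [441.7 314.1]
 [427.8 332.6]
 [542.3 283.2]
 [583.  314.4]
 [372.9 188.6]]
332 192
```

View pics/w7c.png

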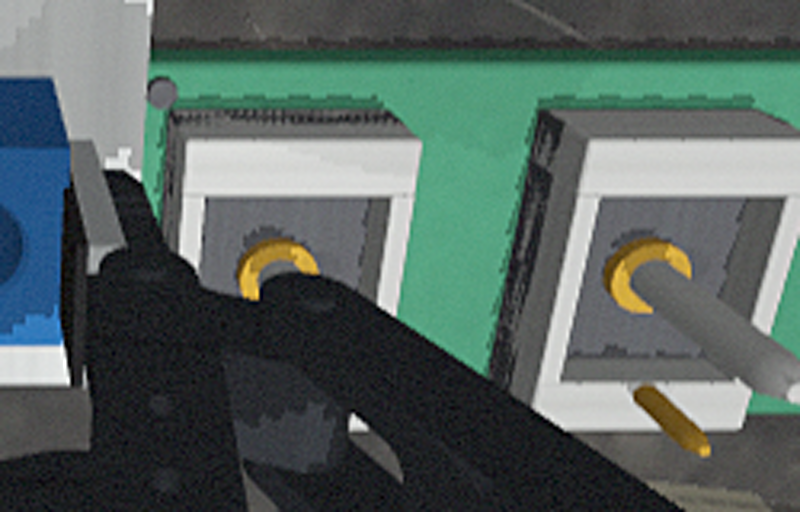

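```bash
python3 - <<'E'
from h import *
s=snap('wrist')
f=lambda l:[(332+a/3.2,192+b/3.2) for a,b in l]
print('m1',ray(s,f([(188,138),(420,140)]),.04).round(4))
print('m2',ray(s,f([(583,138),(522,428),(745,430)]),.04).round(4))
print('rod2',ray(s,f([(790,392)]),.084).round(4),'pin2',ray(s,f([(706,452)]),.064).round(4))
w=(masks(s['img'])['white']&(s['img'].min(2)>170))
comps(s,w,.04,300,'rim',(385,225,640,400))
E
```

```text
m1 [[0.57   0.0145 0.04  ]
 [0.5623 0.0801 0.04  ]]
m2 [[0.5558 0.1259 0.04  ]
 [0.6544 0.1385 0.04  ]
 [0.6463 0.2086 0.04  ]]
rod2 [[0.6014 0.1654 0.084 ]] pin2 [[0.6374 0.1729 0.064 ]]
rim [427.6 249.7] 1624 mean [580.2  51.3] rect [594.8  51.4] [56.8 67. ] 7.2
rim [540.5 267.8] 2352 mean [586.2 161.1] rect [600.6 167.4] [97.7 67.1] 7.3
rim [627.7 299.7] 756 mean [608.9 258.1] rect [598.8 250.3] [93.  26.8] 25.0
rim [554.3 317.5] 303 mean [637.3 194.1] rect [638.8 191.7] [18.4 28.3] 13.0
```

```bash
python3 - <<'E'
from h import *
s=snap('wrist'); st=bot.sense(); e=R.from_quat(st['ee_rot'])
print(st['ee_pos'],e.as_rotvec())
m=masks(s['img'])['blue'].astype(np.uint8); m[:, :250]=0; m[:,400:]=0
c=cv2.findContours(m,cv2.RETR_CCOMP,cv2.CHAIN_APPROX_NONE)
for k,h in zip(c[0],c[1][0]):
    if cv2.contourArea(k)>100: print(h[3],cv2.contourArea(k),cv2.boundingRect(k),k[:,0].mean(0))
print('bore',proj(s,st['ee_pos']+e.apply([[0,0,.0037],[.017,0,.0037],[-.017,0,.0037],[0,.015,.0037]])).round(1))
go(.6152,.0546,.15,7.3)
E
```

```text
[ 0.5446481  -0.05270311  0.16010269] [ 1.96969036e-01 -3.13470100e+00  1.68224365e-05]
-1 4795.0 (290, 217, 64, 83) [321.25362319 259.10869565]
bore [[321.  270.3]
 [321.  238. ]
 [321.1 300.5]
 [352.2 270.3]]
off [-83.4  97.6  10. ] tw [ 0.    -0.001 -0.002] t 11.7
```

>>> {"fn": "carry_out", "kwargs": {"offset": [[-25, 30, 0], [-50, 60, 0], [-75, 88, 0], [-83.5, 97.5, 0], [-83.5, 97.5, 10], [-83.5, 97.5, 10], [-83.5, 97.5, 10], [-83.5, 97.5, 10], [-83.5, 97.5, 10]], "twist": [[0, 0, 0], [0, 0, 0], [0, 0, 0], [0, 0, 0], [0, 0, 0], [0, 0, 0], [0, 0, 0], [0, 0, 0], [0, 0, 0]]}}

```text
t: 12.4
ee_pos: [0.6157, 0.0542, 0.1508]
ee_rot: [-0.063, 0.998, -0.0, 0.0]
ft_force: [0.2, 0.9, -3.6]
grip_width: 0.0281
grasp_force: 80.8
```

```bash
python3 - <<'E'
from h import *
snap('wrist')
for i in range(3):
  snap('top'); print(bot.sense()['ee_pos'].round(4),bot.sense()['ft_force'].round(1)); go(.6152,.0546,.15,7.3)
E
```

```text
[0.6159 0.0546 0.1508] [ 0.2  0.1 -3.7]
off [0.7 0.1 0.8] tw [-0.     0.001 -0.001] t 12.5
[0.616  0.0548 0.1508] [-0.   0.2 -3.2]
off [ 0.8 -0.1  0.8] tw [-0.     0.001 -0.001] t 12.6
[0.6159 0.055  0.1507] [-0.   0.2 -3.9]
off [ 0.8 -0.3  0.7] tw [-0.     0.    -0.001] t 12.6
```

>>> {"fn": "carry_out", "kwargs": {"offset": [[0.5, 0, 10], [0.5, 0, 20], [0.5, 0, 26], [0.5, 0, 32], [0.5, 0, 37], [0.5, 0, 37]], "twist": [[0, 0, 0], [0, 0, 0], [0, 0, 0], [0, 0, 0], [0, 0, 0], [0, 0, 0]]}}

```text
t: 13.1
ee_pos: [0.615, 0.0555, 0.1117]
ee_rot: [-0.064, 0.998, 0.0, -0.001]
ft_force: [-0.6, -0.9, -3.3]
grip_width: 0.0284
grasp_force: 80.8
```

>>> {"fn": "carry_out", "kwargs": {"offset": [[0, 0, 4], [0, 0, 8], [0, 0, 12], [0, 0, 12]], "twist": [[0, 0, 0], [0, 0, 0], [0, 0, 0], [0, 0, 0]]}}

```text
t: 13.43
ee_pos: [0.6152, 0.0554, 0.1004]
ee_rot: [-0.064, 0.998, 0.0, -0.001]
ft_force: [-0.0, 0.2, -3.6]
grip_width: 0.0284
grasp_force: 80.8
```

>>> {"fn": "carry_out", "kwargs": {"offset": [[0, 0, 4], [0, 0, 8], [0, 0, 12], [0, 0, 16], [0, 0, 16]], "twist": [[0, 0, 0], [0, 0, 0], [0, 0, 0], [0, 0, 0], [0, 0, 0]]}}

```text
t: 13.85
ee_pos: [0.6152, 0.0554, 0.0843]
ee_rot: [-0.064, 0.998, 0.0, -0.001]
ft_force: [-0.2, 0.6, -3.3]
grip_width: 0.0284
grasp_force: 80.9
```

>>> {"fn": "carry_out", "kwargs": {"offset": [[0, 0, 1], [0, 0, 2], [0, 0, 2]], "twist": [[0, 0, 0], [0, 0, 0], [0, 0, 0]]}}

```text
t: 14.1
ee_pos: [0.6155, 0.0554, 0.0839]
ee_rot: [-0.064, 0.998, -0.0, 0.0]
ft_force: [-2.2, 0.0, 1.4]
grip_width: 0.0284
grasp_force: 81.2
```

>>> {"fn": "carry_out", "kwargs": {"offset": [[0, 0, 0], [0, 0, 0], [0, 0, 0], [0, 0, -30], [0, 0, -70], [0, 0, -110], [40, 0, -130], [50, 0, -130], [50, 0, -130]], "twist": [[0, 0, 0], [0, 0, 0], [0, 0, 0], [0, 0, 0], [0, 0, 0], [0, 0, 0], [0, 0, 0], [0, 0, 0], [0, 0, 0]], "fingers": 70}}

```text
t: 14.85
ee_pos: [0.5646, 0.049, 0.2158]
ee_rot: [-0.064, 0.998, -0.0, 0.002]
ft_force: [0.7, -0.9, -0.7]
grip_width: 0.0619
grasp_force: 0.0
```

```bash
python3 - <<'E'
from h import *
s=snap('wrist','w8.png'); M=masks(s['img']); st=bot.sense(); print(st['ee_pos'],st['ft_force'],st['grip_width'])
comps(s,M['white'],.05,1500,'white@.05')
comps(s,M['white'],.01,1500,'white@.01')
go(.452,.0703,.127,22.1)
E
```

```text
[0.56554099 0.04901772 0.21457841] [ 0.85506071  0.56635802 -0.85996959] 0.06212193962785373
white@.05 [353.9  73.8] 4505 mean [455.7  65.1] rect [457.7  66.3] [84.7 56.4] 22.0
white@.05 [464.6  71.7] 4057 mean [441.2 165.6] rect [443.  169.1] [84.5 56.1] 3.2
white@.05 [136.2 184.6] 2014 mean [ 587.6 -140.8] rect [ 597.3 -145.8] [56.8 65.9] 86.3
white@.05 [320.9 223.9] 3710 mean [607.3  53.5] rect [613.4  54.4] [100.5  65.4] 7.3
white@.05 [429.1 213.1] 1896 mean [580.4 166.1] rect [596.9 163.7] [95.3 64.9] 7.3
white@.05 [524.3 215.8] 1963 mean [570.8 266.8] rect [582.9 273.3] [95.3 65.3] 7.3
white@.01 [353.9  73.8] 4505 mean [450.5  68.6] rect [452.8  70. ] [96.7 64.4] 22.0
white@.01 [464.6  71.7] 4057 mean [434.  183.4] rect [436.  187.4] [96.5 64. ] 3.2
white@.01 [136.2 184.6] 2014 mean [ 601.2 -166.4] rect [ 612.2 -172.1] [64.9 75.2] 86.3
white@.01 [320.9 223.9] 3710 mean [623.5  55.4] rect [630.6  56.5] [114.7  74.7] 7.3
white@.01 [429.1 213.1] 1896 mean [592.9 184. ] rect [611.7 181.2] [108.8  74.1] 7.3
white@.01 [524.3 215.8] 1963 mean [581.9 299. ] rect [595.7 306.4] [108.8  74.6] 7.3
off [110.1  35.5  87.3] tw [-0.001  0.002 -0.259] t 14.9
```

View pics/w8.png

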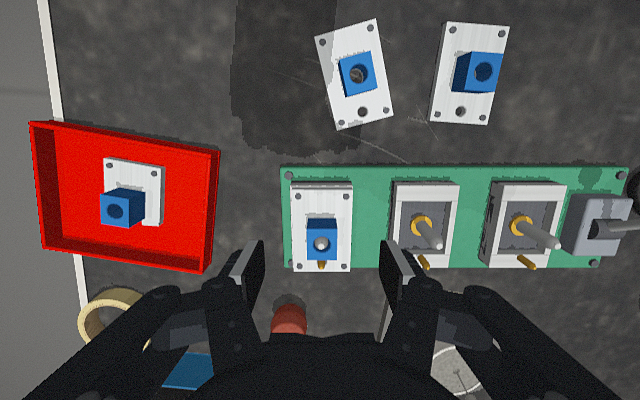

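The lid is home on mould 1, with the rod and pin showing at (321,243) and (321,265). Next is the lid at (354,74), which is also sound.

>>> {"fn": "carry_out", "kwargs": {"offset": [[30, 10, 0], [65, 22, 20], [100, 32, 45], [110, 35.5, 70], [110, 35.5, 87], [110, 35.5, 87], [110, 35.5, 87]], "twist": [[0, 0, -0.09], [0, 0, -0.18], [0, 0, -0.259], [0, 0, -0.259], [0, 0, -0.259], [0, 0, -0.259], [0, 0, -0.259]]}}

```text
t: 15.48
ee_pos: [0.4527, 0.0704, 0.1257]
ee_rot: [-0.192, 0.981, 0.0, -0.001]
ft_force: [0.2, 0.3, -0.0]
grip_width: 0.0618
grasp_force: 0.0
```

```bash
python3 - <<'E'
from h import *
s=snap('wrist'); M=masks(s['img'])
o=comps(s,M['white'],.01,3000,'white',(230,100,420,330))
snap('top'); print(bot.sense()['ee_pos'])
for w in o:
  r=w[2]; go(r[0][0]/1000,r[0][1]/1000,.044,r[2]-90 if r[2]>45 else r[2])
E
```

```text
white [321.4 192.4] 5745 mean [446.5  67.6] rect [452.3  69.9] [96.2 64.2] 22.1
[0.45381696 0.07022434 0.12695405]
off [ 1.6  0.3 83. ] tw [-0.     0.001  0.   ] t 15.6
```

>>> {"fn": "carry_out", "kwargs": {"offset": [[1, 0, 30], [1, 0, 60], [1, 0, 78], [1, 0, 82], [1, 0, 82], [1, 0, 82]], "twist": [[0, 0, 0], [0, 0, 0], [0, 0, 0], [0, 0, 0], [0, 0, 0], [0, 0, 0]]}}

```text
t: 16.08
ee_pos: [0.4526, 0.0698, 0.0454]
ee_rot: [-0.192, 0.981, -0.0, 0.001]
ft_force: [0.0, 0.6, -0.2]
grip_width: 0.0622
grasp_force: 0.0
```

>>> {"fn": "carry_out", "kwargs": {"offset": [[0, 0, 0], [0, 0, 0], [0, 0, 0], [0, 0, 0]], "twist": [[0, 0, 0], [0, 0, 0], [0, 0, 0], [0, 0, 0]], "fingers": 255, "force": 80}}

```text
t: 16.42
ee_pos: [0.4522, 0.07, 0.0456]
ee_rot: [-0.192, 0.981, -0.0, 0.001]
ft_force: [-2.2, 1.2, 9.4]
grip_width: 0.0285
grasp_force: 79.3
```

>>> {"fn": "carry_out", "kwargs": {"offset": [[0, 0, -20], [0, 0, -60], [0, 0, -100], [0, 0, -110], [0, 0, -110]], "twist": [[0, 0, 0], [0, 0, 0], [0, 0, 0], [0, 0, 0], [0, 0, 0]]}}

```text
t: 16.83
ee_pos: [0.453, 0.07, 0.1577]
ee_rot: [-0.192, 0.981, -0.001, 0.003]
ft_force: [-0.3, -0.9, -3.5]
grip_width: 0.0281
grasp_force: 80.4
```

```bash
cat > held.py <<'E'
from h import *
def held():
    """hub edges in picture against where a centred hub would show"""
    s=snap('wrist'); st=bot.sense(); e=R.from_quat(st['ee_rot'])
    print(st['ee_pos'].round(4),st['ft_force'].round(1),round(st['grip_width'],4),round(st['grasp_force'],1))
    m=masks(s['img'])['blue'].astype(np.uint8); m[:, :250]=0; m[:,400:]=0;m[330:]=0
    for k in cv2.findContours(m,cv2.RETR_EXTERNAL,cv2.CHAIN_APPROX_NONE)[0]:
        if cv2.contourArea(k)>1000: x,y,w,h=cv2.boundingRect(k); print('hub x',x,x+w,'bottom',y+h)
    print('nominal',proj(s,st['ee_pos']+e.apply([[-.017,-.015,.0037],[-.017,.015,.0037]])).round(1).tolist())
E
python3 - <<'E'
from held import *
held(); go(.6006,.1695,.155,7.3)
E
```

```text
[0.4519 0.07   0.1555] [ 0.5  1.  -4. ] 0.028 80.4
hub x 290 354 bottom 298
nominal [[293.1, 295.7], [352.3, 295.7]]
off [-175.2   36.2    1. ] tw [-0.001  0.003  0.259] t 16.9
```

>>> {"fn": "carry_out", "kwargs": {"offset": [[-30, 6, 0], [-65, 13, 0], [-100, 20, 0], [-135, 28, 0], [-165, 34, 0], [-174.5, 36, 1], [-174.5, 36, 1], [-174.5, 36, 1], [-174.5, 36, 1]], "twist": [[0, 0, 0.06], [0, 0, 0.12], [0, 0, 0.18], [0, 0, 0.24], [0, 0, 0.259], [0, 0, 0.259], [0, 0, 0.259], [0, 0, 0.259], [0, 0, 0.259]]}}

```text
t: 17.63
ee_pos: [0.5981, 0.1684, 0.1521]
ee_rot: [-0.064, 0.998, -0.0, -0.001]
ft_force: [-0.4, -1.2, -3.5]
grip_width: 0.0281
grasp_force: 80.2
```

```bash
python3 - <<'E'
from held import *
for i in range(4): held()
go(.600,.1695,.115,7.3)
E
```

```text
[0.5982 0.1683 0.1527] [-0.7 -0.4 -3.3] 0.0283 80.2
hub x 290 354 bottom 298
hub x 352 399 bottom 26
nominal [[291.2, 301.1], [351.4, 301.1]]
[0.5984 0.1683 0.1532] [-0.5  0.3 -1.9] 0.0288 80.2
hub x 290 354 bottom 298
nominal [[291.4, 301.0], [351.6, 301.0]]
[0.5987 0.1684 0.1535] [-0.3  0.1 -2.9] 0.0285 80.2
hub x 290 354 bottom 298
nominal [[291.5, 300.9], [351.6, 300.9]]
[0.5989 0.1684 0.1537] [ 0.1 -0.3 -2.7] 0.0285 80.2
hub x 290 354 bottom 298
nominal [[291.6, 300.7], [351.7, 300.7]]
off [-1.2  0.9 38.7] tw [-0.     0.    -0.001] t 17.8
```

>>> {"fn": "carry_out", "kwargs": {"offset": [[-2, 0.8, 0], [-2, 0.8, 8], [-2, 0.8, 16], [-2, 0.8, 24], [-2, 0.8, 30], [-2, 0.8, 36], [-2, 0.8, 38], [-2, 0.8, 38]], "twist": [[0, 0, 0], [0, 0, 0], [0, 0, 0], [0, 0, 0], [0, 0, 0], [0, 0, 0], [0, 0, 0], [0, 0, 0]]}}

```text
t: 18.5
ee_pos: [0.601, 0.17, 0.1144]
ee_rot: [-0.064, 0.998, -0.0, -0.001]
ft_force: [0.0, -0.5, -3.1]
grip_width: 0.0286
grasp_force: 80.2
```

>>> {"fn": "carry_out", "kwargs": {"offset": [[0, 0, 4], [0, 0, 8], [0, 0, 12], [0, 0, 14], [0, 0, 14]], "twist": [[0, 0, 0], [0, 0, 0], [0, 0, 0], [0, 0, 0], [0, 0, 0]]}}

```text
t: 18.92
ee_pos: [0.6011, 0.17, 0.1007]
ee_rot: [-0.064, 0.998, -0.0, -0.0]
ft_force: [-0.3, 0.1, -3.3]
grip_width: 0.0282
grasp_force: 80.2
```

>>> {"fn": "carry_out", "kwargs": {"offset": [[0, 0, 4], [0, 0, 8], [0, 0, 12], [0, 0, 15], [0, 0, 17], [0, 0, 17]], "twist": [[0, 0, 0], [0, 0, 0], [0, 0, 0], [0, 0, 0], [0, 0, 0], [0, 0, 0]]}}

```text
t: 19.42
ee_pos: [0.6012, 0.1701, 0.0857]
ee_rot: [-0.064, 0.998, -0.0, 0.001]
ft_force: [-5.8, -1.4, 11.7]
grip_width: 0.0287
grasp_force: 81.8
```

Contact came at the expected height (0.0857), so the lid is home. I'll release it.

>>> {"fn": "carry_out", "kwargs": {"offset": [[0, 0, 0], [0, 0, 0], [0, 0, 0], [0, 0, -30], [0, 0, -70], [0, 0, -110], [40, 0, -130], [50, 0, -130], [50, 0, -130], [50, 0, -130]], "twist": [[0, 0, 0], [0, 0, 0], [0, 0, 0], [0, 0, 0], [0, 0, 0], [0, 0, 0], [0, 0, 0], [0, 0, 0], [0, 0, 0], [0, 0, 0]], "fingers": 70}}

```text
t: 20.25
ee_pos: [0.5517, 0.1638, 0.2147]
ee_rot: [-0.064, 0.998, 0.0, 0.001]
ft_force: [-0.1, 0.6, -0.0]
grip_width: 0.0619
grasp_force: 0.0
```

```bash
python3 - <<'E'
from h import *
s=snap('wrist','w9.png'); M=masks(s['img']); st=bot.sense(); print(st['ee_pos'],st['ft_force'],st['grip_width'])
comps(s,M['white'],.05,1500,'white@.05')
comps(s,M['white'],.01,1500,'white@.01')
go(.4358,.1877,.127,3.2)
E
```

```text
[0.55211873 0.16376803 0.21395938] [-0.97202247  0.11393482 -0.24016021] 0.06168269814609688
white@.05 [357.8  70.1] 4543 mean [439.1 182.8] rect [441.4 183.6] [84.6 56.1] 3.2
white@.05 [ 35.3 183.6] 2011 mean [ 586.1 -127.8] rect [ 596.2 -132.9] [56.9 66.3] 86.5
white@.05 [215.4 216. ] 2979 mean [598.7  56.1] rect [613.5  57.2] [101.2  68.2] 7.0
white@.05 [320.4 223.3] 3843 mean [593.  167.8] rect [599.3 168.8] [101.   65.9] 7.3
white@.05 [428.8 212.4] 1889 mean [566.2 280. ] rect [582.8 277.8] [96.  64.9] 7.4
white@.05 [619.7 325.9] 2343 mean [678.7 541.9] rect [689.6 542.6] [125.2  52.4] 25.2
white@.01 [357.8  70.1] 4543 mean [433.4 186.8] rect [435.9 187.7] [96.6 64.1] 3.2
white@.01 [ 35.3 183.6] 2011 mean [ 601.2 -167.9] rect [ 612.7 -173.8] [65.  75.7] 86.5
white@.01 [215.4 216. ] 2979 mean [615.6  42.1] rect [632.5  43.4] [115.6  77.9] 7.0
white@.01 [320.4 223.3] 3843 mean [609.1 169.6] rect [616.3 170.8] [115.4  75.2] 7.3
white@.01 [428.8 212.4] 1889 mean [578.4 297.8] rect [597.4 295.3] [109.6  74.2] 7.4
white@.01 [619.7 325.9] 2343 mean [706.9 596.9] rect [719.4 597.7] [143.   59.9] 25.2
off [112.4  38.5  86.9] tw [0.    0.    0.071] t 20.3
```

View pics/w9.png

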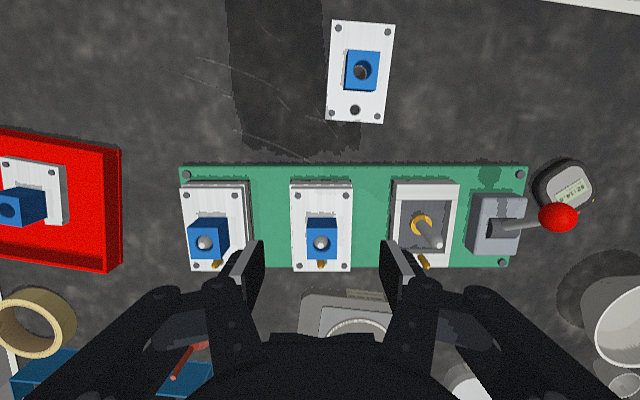

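Moulds 1 and 2 are closed, at (216,216) and (320,223). The last lid at (360,71) is intact and goes to mould 3.

>>> {"fn": "carry_out", "kwargs": {"offset": [[30, 10, 0], [65, 22, 20], [100, 34, 45], [112, 38.5, 70], [112, 38.5, 86], [112, 38.5, 86], [112, 38.5, 86], [112, 38.5, 86]], "twist": [[0, 0, 0.04], [0, 0, 0.071], [0, 0, 0.071], [0, 0, 0.071], [0, 0, 0.071], [0, 0, 0.071], [0, 0, 0.071], [0, 0, 0.071]]}}

```text
t: 20.97
ee_pos: [0.4372, 0.1878, 0.1287]
ee_rot: [-0.028, 1.0, 0.0, 0.0]
ft_force: [0.6, 0.8, 0.4]
grip_width: 0.0621
grasp_force: 0.0
```

```bash
python3 - <<'E'
from h import *
s=snap('wrist'); M=masks(s['img'])
o=comps(s,M['white'],.01,3000,'white',(230,100,420,330))
snap('top'); snap('top'); print(bot.sense()['ee_pos'])
for w in o:
  r=w[2]; go(r[0][0]/1000,r[0][1]/1000,.045,r[2]-90 if r[2]>45 else r[2])
E
```

```text
white [321.7 190. ] 5667 mean [429.4 187.5] rect [435.5 187.8] [96.1 64.1] 3.2
[0.43701419 0.18772016 0.12899429]
off [ 1.6  0.1 84. ] tw [0.    0.001 0.   ] t 21.1
```

>>> {"fn": "carry_out", "kwargs": {"offset": [[1, 0, 30], [1, 0, 60], [1, 0, 78], [1, 0, 84], [1, 0, 84], [1, 0, 84]], "twist": [[0, 0, 0], [0, 0, 0], [0, 0, 0], [0, 0, 0], [0, 0, 0], [0, 0, 0]]}}

```text
t: 21.62
ee_pos: [0.4356, 0.1877, 0.0451]
ee_rot: [-0.028, 1.0, 0.0, 0.0]
ft_force: [0.2, 0.2, 0.8]
grip_width: 0.062
grasp_force: 0.0
```

>>> {"fn": "carry_out", "kwargs": {"offset": [[0, 0, 0], [0, 0, 0], [0, 0, 0], [0, 0, 0]], "twist": [[0, 0, 0], [0, 0, 0], [0, 0, 0], [0, 0, 0]], "fingers": 255, "force": 80}}

```text
t: 21.95
ee_pos: [0.4355, 0.1879, 0.0457]
ee_rot: [-0.028, 1.0, 0.0, 0.001]
ft_force: [-1.1, -0.6, 7.8]
grip_width: 0.0285
grasp_force: 79.4
```

>>> {"fn": "carry_out", "kwargs": {"offset": [[0, 0, -20], [0, 0, -60], [0, 0, -100], [0, 0, -110], [0, 0, -110]], "twist": [[0, 0, 0], [0, 0, 0], [0, 0, 0], [0, 0, 0], [0, 0, 0]]}}

```text
t: 22.37
ee_pos: [0.4363, 0.1881, 0.1579]
ee_rot: [-0.028, 1.0, 0.001, 0.003]
ft_force: [-0.0, -0.4, -3.1]
grip_width: 0.0286
grasp_force: 80.1
```

```bash
python3 - <<'E'
from held import *
for i in range(4): held()
go(.586,.2838,.155,7.3)
E
```

```text
[0.4353 0.1878 0.1556] [-0.2  0.7 -3.3] 0.0287 80.1
hub x 290 353 bottom 298
nominal [[291.4, 295.4], [350.6, 295.4]]
[0.4345 0.1876 0.1541] [-0.9  0.6 -2.7] 0.0284 80.1
hub x 290 353 bottom 298
nominal [[291.4, 296.7], [350.9, 296.7]]
[0.4341 0.1875 0.1532] [-0.5 -0.1 -2.8] 0.0284 80.1
hub x 290 354 bottom 298
nominal [[291.4, 298.2], [351.1, 298.2]]
[0.4339 0.1875 0.1528] [ 0.9  1.  -3.3] 0.0284 80.1
hub x 290 353 bottom 298
nominal [[291.5, 299.3], [351.3, 299.3]]
off [-157.3   87.7   -2.6] tw [-0.    -0.002 -0.071] t 22.6
```

>>> {"fn": "carry_out", "kwargs": {"offset": [[-30, 17, 0], [-65, 36, -2], [-100, 55, -2], [-130, 72, -2], [-152, 85, -2], [-157.5, 88, -2], [-157.5, 88, -2], [-157.5, 88, -2], [-157.5, 88, -2], [-157.5, 88, -2], [-157.5, 88, -2]], "twist": [[0, 0, -0.02], [0, 0, -0.04], [0, 0, -0.071], [0, 0, -0.071], [0, 0, -0.071], [0, 0, -0.071], [0, 0, -0.071], [0, 0, -0.071], [0, 0, -0.071], [0, 0, -0.071], [0, 0, -0.071]]}}

```text
t: 23.48
ee_pos: [0.5864, 0.2839, 0.1567]
ee_rot: [-0.063, 0.998, 0.0, 0.0]
ft_force: [-0.8, 0.1, -2.6]
grip_width: 0.0281
grasp_force: 80.1
```

```bash
python3 - <<'E'
from held import *
for i in range(3): held()
go(.5866,.2841,.115,7.3)
E
```

```text
[0.5866 0.284  0.1568] [-0.6  0.7 -2.1] 0.0281 80.1
hub x 290 354 bottom 298
nominal [[291.7, 300.5], [351.7, 300.5]]
[0.5867 0.284  0.1569] [ 0.3  0.3 -2.3] 0.0285 80.1
hub x 290 354 bottom 298
nominal [[291.7, 300.4], [351.7, 300.4]]
[0.5869 0.2841 0.1568] [ 0.6 -0.3 -2.5] 0.0284 80.1
hub x 290 354 bottom 298
nominal [[291.7, 300.3], [351.6, 300.3]]
off [ 0.3  0.  41.8] tw [ 0.     0.001 -0.   ] t 23.6
```

>>> {"fn": "carry_out", "kwargs": {"offset": [[0, 0, 10], [0, 0, 20], [0, 0, 28], [0, 0, 34], [0, 0, 40], [0, 0, 42], [0, 0, 42]], "twist": [[0, 0, 0], [0, 0, 0], [0, 0, 0], [0, 0, 0], [0, 0, 0], [0, 0, 0], [0, 0, 0]]}}

```text
t: 24.22
ee_pos: [0.5868, 0.2843, 0.1134]
ee_rot: [-0.064, 0.998, -0.0, -0.001]
ft_force: [-0.5, 0.1, -2.3]
grip_width: 0.0286
grasp_force: 80.1
```

>>> {"fn": "carry_out", "kwargs": {"offset": [[0, 0, 4], [0, 0, 8], [0, 0, 12], [0, 0, 14], [0, 0, 14]], "twist": [[0, 0, 0], [0, 0, 0], [0, 0, 0], [0, 0, 0], [0, 0, 0]]}}

```text
t: 24.63
ee_pos: [0.5869, 0.2844, 0.0997]
ee_rot: [-0.064, 0.998, 0.0, -0.0]
ft_force: [-0.2, -1.0, -2.9]
grip_width: 0.0282
grasp_force: 80.1
```

>>> {"fn": "carry_out", "kwargs": {"offset": [[0, 0, 4], [0, 0, 8], [0, 0, 12], [0, 0, 14], [0, 0, 16], [0, 0, 16]], "twist": [[0, 0, 0], [0, 0, 0], [0, 0, 0], [0, 0, 0], [0, 0, 0], [0, 0, 0]]}}

```text
t: 25.13
ee_pos: [0.5869, 0.2843, 0.0857]
ee_rot: [-0.064, 0.998, 0.0, 0.0]
ft_force: [-6.1, -4.1, 12.1]
grip_width: 0.0284
grasp_force: 81.5
```

>>> {"fn": "carry_out", "kwargs": {"offset": [[0, 0, 0], [0, 0, 0], [0, 0, 0], [0, 0, -30], [0, 0, -70], [0, 0, -110], [40, 0, -130], [50, 0, -130], [50, 0, -130], [50, 0, -130]], "twist": [[0, 0, 0], [0, 0, 0], [0, 0, 0], [0, 0, 0], [0, 0, 0], [0, 0, 0], [0, 0, 0], [0, 0, 0], [0, 0, 0], [0, 0, 0]], "fingers": 70}}

```text
t: 25.97
ee_pos: [0.5374, 0.2782, 0.2147]
ee_rot: [-0.064, 0.998, 0.0, 0.001]
ft_force: [0.4, 1.4, -0.3]
grip_width: 0.0622
grasp_force: 0.0
```

```bash
python3 - <<'E'
from h import *
s=snap('wrist','w10.png'); M=masks(s['img']); st=bot.sense(); print(st['ee_pos'],st['ft_force'],st['grip_width'])
comps(s,M['white'],.05,1500,'white@.05')
comps(s,M['red'],.11,100,'red')
go(.487,.355,.2,7.3);go(.487,.355,.112,7.3)
E
```

```text
[0.53783348 0.27815085 0.21391561] [ 0.15640702  0.05809519 -0.38533804] 0.06196645909202757
white@.05 [569.   10.2] 3354 mean [353.8 471.1] rect [350.2 444.4] [ 22.7 187.8] 0.0
white@.05 [589.9 104.5] 1831 mean [425.8 519.8] rect [424.  523.8] [21.8 83.5] 17.2
white@.05 [214.5 215.9] 2919 mean [584.4 169.7] rect [599.1 170.4] [101.7  66.7] 6.3
white@.05 [320.  222.6] 3815 mean [578.  281.7] rect [584.5 282.9] [102.1  66. ] 7.3
white@.05 [110.8 223.2] 3118 mean [607.1  59.9] rect [615.6  55.6] [95.8 64.4] 7.1
white@.05 [558.2 309. ] 3449 mean [650.3 574.4] rect [652.2 588.3] [127.5  75. ] 57.3
white@.05 [613.8 365.5] 2147 mean [722.8 675.3] rect [724.1 682.7] [103.9  57.1] 57.3
red [ 13.8 213. ] 3500 mean [578.3  24.9] rect [580.2  27.7] [ 28.4 119.4] 79.1
red [420.6 216.4] 763 mean [537.2 361.6] rect [537.4 361.6] [26.5 25.9] 12.2
red [107.1 314.9] 292 mean [670.6  92.9] rect [671.9  92.1] [14.3 41. ] 48.3
off [40.7 82.7 13.9] tw [ 0.  0. -0.] t 26.0
off [ 40.7  82.7 101.9] tw [ 0.  0. -0.] t 26.0
```

View pics/w10.png

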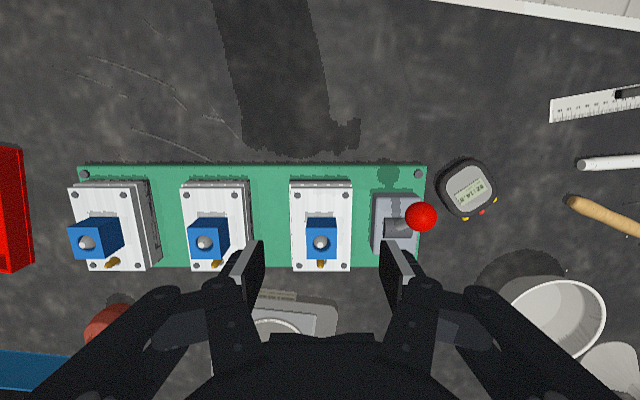

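All three moulds are closed and the lever ball is at (421,216). Now I'll lock the table.

>>> {"fn": "carry_out", "kwargs": {"offset": [[20, 40, 0], [41, 78, 8], [41, 83, 40], [41, 83, 75], [41, 83, 100], [41, 83, 100], [41, 83, 100]], "twist": [[0, 0, 0], [0, 0, 0], [0, 0, 0], [0, 0, 0], [0, 0, 0], [0, 0, 0], [0, 0, 0]], "fingers": 255}}

```text
t: 26.6
ee_pos: [0.4863, 0.3549, 0.1126]
ee_rot: [-0.063, 0.998, -0.001, -0.002]
ft_force: [0.1, 0.3, 0.2]
grip_width: -0.0
grasp_force: 0.0
```

>>> {"fn": "carry_out", "kwargs": {"offset": [[-15, 0, 0], [-30, 0, 0], [-45, 0, 0], [-60, 0, 0], [-75, 0, 0], [-88, 0, 0], [-98, 0, 0], [-102, 0, 0], [-102, 0, 0]], "twist": [[0, 0, 0], [0, 0, 0], [0, 0, 0], [0, 0, 0], [0, 0, 0], [0, 0, 0], [0, 0, 0], [0, 0, 0], [0, 0, 0]]}}

```text
t: 27.35
ee_pos: [0.5887, 0.368, 0.1155]
ee_rot: [-0.063, 0.998, 0.0, 0.001]
ft_force: [0.1, -0.6, 0.1]
grip_width: -0.0001
grasp_force: 0.1
```

>>> {"fn": "carry_out", "kwargs": {"offset": [[-3, 0, 0], [-6, 0, 0], [-6, 0, 0], [-6, 0, 0]], "twist": [[0, 0, 0], [0, 0, 0], [0, 0, 0], [0, 0, 0]]}}

```text
t: 27.68
ee_pos: [0.59, 0.3684, 0.1149]
ee_rot: [-0.064, 0.998, -0.001, -0.003]
ft_force: [-15.0, -3.0, 7.6]
grip_width: 0.0002
grasp_force: 9.0
```

>>> {"fn": "carry_out", "kwargs": {"offset": [[-2, 0, 0], [-4, 0, 0], [-4, 0, 0], [-4, 0, 0]], "twist": [[0, 0, 0], [0, 0, 0], [0, 0, 0], [0, 0, 0]]}}

```text
t: 28.02
ee_pos: [0.5905, 0.3685, 0.1148]
ee_rot: [-0.065, 0.998, -0.001, -0.006]
ft_force: [-32.0, -6.6, 14.4]
grip_width: -0.0004
grasp_force: 17.4
```

It's at the end stop, because force rises with no further travel. I'll back off and check.

>>> {"fn": "carry_out", "kwargs": {"offset": [[10, 0, 0], [40, 0, 0], [55, 0, -40], [60, 0, -80], [60, -20, -120], [50, -50, -160], [40, -80, -190], [30, -100, -200], [30, -100, -200], [30, -100, -200]], "twist": [[0, 0, 0], [0, 0, 0], [0, 0, 0], [0, 0, 0], [0, 0, 0], [0, 0, 0], [0, 0, 0], [0, 0, 0], [0, 0, 0], [0, 0, 0]]}}

```text
t: 28.85
ee_pos: [0.5812, 0.2651, 0.316]
ee_rot: [-0.062, 0.998, 0.0, 0.002]
ft_force: [0.9, 0.2, 0.4]
grip_width: -0.0
grasp_force: 0.0
```

```bash
python3 - <<'E'
from h import *
s=snap('wrist','w11.png'); M=masks(s['img']); st=bot.sense(); print(st['t'],st['ee_pos'],st['ft_force'])
comps(s,M['red'],.11,100,'red'); comps(s,M['white'],.05,1500,'white@.05',(0,120,500,330))
E
```

```text
28.9 [0.58036959 0.26595693 0.31468618] [ 0.33245911  0.65780114 -1.31553081]
red [ 56.3 158.8] 7396 mean [598.6 -39.2] rect [597.3 -51. ] [116.6 123.9] 86.5
red [405.  213.7] 356 mean [613.4 371.3] rect [613.9 371.4] [26.4 24.3] 11.4
red [167.4 253.4] 292 mean [703.4  83.2] rect [703.9  81.2] [36.6 35.8] 57.2
red [148.  272.2] 168 mean [733.9  57.3] rect [737.6  55.7] [18.7 46.4] 50.2
white@.05 [170.7 168.6] 2401 mean [608.8  60.1] rect [614.2  58.2] [99.5 70.5] 7.1
white@.05 [252.7 168.7] 2495 mean [595.1 171.7] rect [600.1 171. ] [99.6 66.5] 7.2
white@.05 [333.3 169.1] 2667 mean [581.9 281.5] rect [586.2 282.8] [99.4 66.7] 7.1
```

View pics/w11.png

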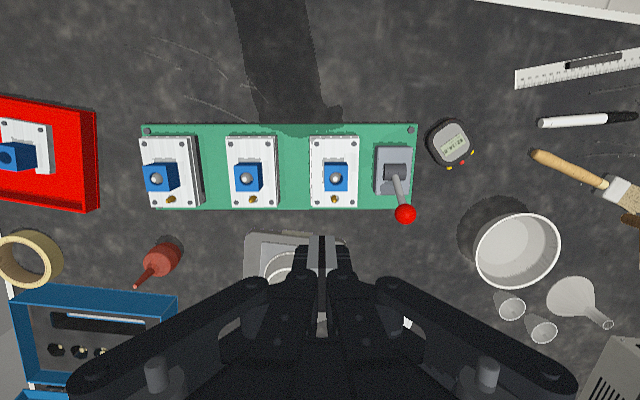

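The lever ball is at (405,214), fully away from the robot, at x = 0.6134 m as expected. The lids are home at (170,169), (253,169) and (333,169), and the snapped lid is in the tray, so I'm handing it in.

```bash
python3 -c "
from workcell import bot
print(bot.sign_off())"
```

```text
the job is handed in; nothing more can be done
None
```

The job is handed in: lever released first, all three sound lids home on moulds 1–3, the snapped lid flat in the scrap tray, and the table locked again. The hand-in gave no verdict, and one push on the lever against its end stop read 58 N at the wrist, applied with the fingertips and under the 120 N wrist limit.

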